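# Third hand: hold a furniture foot against a sprung fence

## Robot

A 6-joint arm with a two-finger parallel gripper is mounted at the origin on the work surface. World frame = base frame: x ahead of the robot, y to its left, z up, the work surface at z = 0. Lengths are in m, angles in rad, forces in N, time in s.
With the tool pointing down it reaches from about 0.325 to 0.875 m from the base axis. Payload 4.4 kg.
Tool frame: the origin (TCP) lies at the very end of the fingers, on their centre line; the grasp point (between the pads) lies 19 mm behind it; z points along the fingers, y is the line along which they close (so a half turn about z gives the same grasp; the last joint's range is limited). The gripper opens to 85 mm and grips with 20 to 120 N. Pads are 22 mm wide; open, the fingers measure 114 mm over their backs; the gripper's body (76 mm by 85 mm) begins 54 mm behind the grasp point. The pads swing forward as they close: fully open they stand 13 mm farther back than shut.
Start: joints at [-1.286, 0.207, 1.542, -0, 1.393, -0.15], TCP at [0.242, -0.522, 0.231] pointing down, gripper open.
Joint ranges: [-2.73, 2.73], [-0.86, 2.22], [0.23, 2.46], [-1.11, 4.25], [0.08, 2.63], [-2.82, 2.82]. Speed limits (rad/s): [2.79, 2.79, 3.14, 3.14, 3.14, 3.14].

## Interface

Orientations are given as [roll, pitch, yaw] about the fixed x, y, z axes, in that order (R = Rz(yaw) Ry(pitch) Rx(roll)).
In Python, from rig import ctrl, capture, outline_of, pinpoint gives the robot as it stands. The module is installed in compiled form; this text tells all that it offers.
- The arm moves only by the shell command python3 -m crank 'ROWS'. ROWS is text: rows parted by semicolons, each of 7 numbers parted by spaces: the turn, a rotation vector about the tool's x, y, z normalised to -1 to 1, where 1 is pi rad, then the shift along the tool's x, y, z normalised to -1 to 1, where 1 is 50 cm, then the opening, from -1 (shut) to 1 (fully open). In form: wx wy wz tx ty tz fingers; .... A call has 1 to 20 rows; each row is the pose to reach, as a shift and turn from the pose commanded when the call began, along the tool's axes at that moment, turning the shorter way round; what a row does not reach only later rows make up. A row lasts 1/8 s, in which the tool goes at most 62.5 mm and 10.7 degrees, less where a joint would pass 70% of its speed; a pose out of reach is approached as far as the arm can. A call with a number of a shift or a turn outside -1 to 1 is refused whole. A call with a gripper value outside its range is refused whole. The fingers move at their own pace and stop on an object; the grip force is fixed at half the most. Time passes only in rows, so rows that repeat a pose let the fingers close. It gives the time, the measured TCP pose, the force, the opening and the grip force at its end, in the units of the state.
- ctrl.get_obs(): the state, without advancing time (a new reading comes with each control period).
- capture(name): name is "side" or "top" or "wrist"; returns a dict with "img" (480x640x3 uint8, red, green, blue), "mtx" (3x3 intrinsics, pixels), "k1" (the pictures are not rectified: a ray, as slopes to the right and down, at radius r is drawn at 1 + k1 r^2 times it, then the intrinsics apply), "R" (3x3) and "t" (3): a world point X has camera coordinates R X + t. Camera axes: x right, y down, z forward; pixel columns grow to the right and rows downward; lengths in m; the calibration is good to about 2 mm. A picture is of the moment at which its call begins. There is no depth.
- ctrl.finish_job(): hands the job in; it is judged then, once.
Trained networks look in a picture, given as the dict that the camera call returned (one of the last four; its "shot" number tells which), for a name from the list of things; names that differ only in an ending like _2 or _b are one class to them, and where a whole thing is asked for, a point or a joint stands for the part that bears it (a point fixed in the world has none). Each returns a list of dicts, best first, with "confidence" (0 to 1); they miss things now and then, are a little off and sometimes report something else, mostly with a low value. They report only what shows in the picture. A call takes as long as a camera call. They do not tell look-alikes from the thing itself.
- outline_of(picture, label): "mask" (480x640 bool, what is visible of it).
- pinpoint(picture, label): "point" ([x, y, z] in m, in the coordinates of the camera as it stood for that picture, good to about 4 mm: a listed point, or the origin of a listed thing).
The state is a dict: "time_s": time; "qpos": joint angles; "joint_velocities": joint speeds; "joint_torque": joint torques, N m; "ee_pos": TCP position; "orientation": TCP orientation; "wrist_force": force on the tool from outside, world axes, zero at the start; "moment": the same for the moment, N m; "finger_gap": finger opening in m; "grasp_force": force on a finger pad.
Only numpy, scipy, OpenCV 4.12 (cv2) and the standard library are available. Lean on these libraries where they do the work, as an engineer would, in place of code of your own. Each camera call takes 0.05 s, during which the arm holds its last target. There are 200 camera calls.

## Task

Take the wooden furniture foot (the square block with a round tenon at one end) out of the parts tray and lay it flat on the jig's bed with its plain square end towards the sprung fence plate, squarely and centred on the plate's screw hole. Press it gently and steadily against the plate until the plate's brass pointer stands about midway between the two ridges, never driving the plate to its end stop, and finish while still gripping and pressing it there, so that somebody can drive the screw: do not let go. Leave the other parts in the tray, and the tape and screwdriver on the bench, alone.

Things in the scene. Friction and masses are not known exactly. Their poses are not given: they have to be found in the camera images.
- foot: beech furniture foot lying down, 40 to 85 g: square section 34 x 34 mm, 64 mm long, with a coaxial round tenon 18 mm across and 18 mm long at one end (82 mm overall). Origin: on the underside, midway along the 82 mm. Local +y points to the plain square end, at y = +41 mm; square section from y = -23 to +41, tenon tip at y = -41; x across (+-17 mm), z up (0 to 34 mm).
- foot_grip (a point): centre of the foot's square section, a good place to grip across its 34 mm width: y = +9 mm, z = 17 mm in the foot's frame
- foot_end (a point): centre of the foot's plain square end face: y = +41 mm, z = 17 mm in the foot's frame
- tray: wooden parts tray fixed to the bench, 120 (local x) x 350 (local y) x 36 mm high, walls and dividers 5 mm, inner floor 5 mm above the bench; three cells side by side along local y, each 110 mm in x and about 110 mm in y, one part in each. Origin: centre of its underside.
- knob: turned beech knob 40 mm in diameter and 40 mm high, standing in another cell of the tray; to be left there. Origin: centre of its underside.
- collar: flat beech ring, 48 mm outside, 24 mm hole, 18 mm high, lying in another cell of the tray; to be left there. Origin: centre of its underside.
- jig: assembly jig fixed to the bench: white bed 130 (x) x 205 (y) mm, top 12 mm above the bench, from local y = -135 to +70 mm. Origin: on the bench under the middle of the plate's front face at rest. Local +y is the pressing direction, into the plate; z up. Behind the plate two dark posts (x = +-40, y = 39 to 67, tops 58 mm above bench); across the +x post's top two white ridges 11 mm apart.
- jig_face (a point): fixed point of the jig where the screw hole of the plate is when the plate is at rest: x = 0, y = 0, 29 mm above the bench (17 mm above the bed). Axes as the jig's.
- plate_hole (a point): black screw hole in the middle of the sprung plate's front face, 17 mm above the bed; moves with the plate. The plate is aluminium, 104 mm wide, 10 mm thick, top 66 mm above the bench; its brass pointer reaches back over the +x post, up to 73 mm above the bench. Axes as the jig's.
- plate (a joint): how far the sprung plate is pushed in along the jig's +y, in m: 0 at rest, 0.025 at the end stop. The spring gives 2 N at first touch and 0.6 N more per mm. Pointer at the first ridge: 0.007 (6 N); midway: 0.0125 (9.5 N); at the second ridge: 0.018 (13 N). The plate springs back when let go, pushing the foot with it.
- tape: roll of paper tape, 96 mm in diameter, 24 mm high, lying on the bench; leave alone. Origin: centre of its underside.
- screwdriver: screwdriver lying on the bench; leave alone. Origin on its underside, local x along it.
There are look-alikes about, which are no part of the job. Leave any red or turquoise look-alike of the foot alone.

How it is judged:
By the outcome, as a careful person would: the job done as asked, in the order asked, and still so for the second after the job is handed in, while the arm keeps its last pose, push and grip.
It also fails if it takes over 40 s, if anything falls off the work surface, if the arm or the gripper's body presses on something with over 40 N, if the wrist force passes 120 N, or if a joint passes its speed limit or range.

## Working session

There is one attempt and no reset: what is moved stays moved. The work goes in short steps, Python scripts to look and compute and a shell command to move; the robot and the scene stay as the last step left them, time stands still between calls to the robot, and variables do not carry over. Pictures are saved under pics/ and viewed, at most 10 in all, crops included, and the job is handed in when it is done.

```bash
mkdir -p pics
cat > h.py <<'E'
import numpy as np, cv2
from rig import ctrl, capture, outline_of, pinpoint
def snap(n,f=None):
    c=capture(n)
    if f: cv2.imwrite('pics/'+f,c['img'][...,::-1])
    return c
def w(c,p): return c['R'].T@(np.array(p)-c['t'])
def ray(c,u,v):
    x=(u-c['mtx'][0,2])/c['mtx'][0,0]; y=(v-c['mtx'][1,2])/c['mtx'][1,1]
    s=np.array([x,y]);d=s.copy()
    for _ in range(20): d=s/(1+c['k1']*(d@d))
    return c['R'].T@np.array([d[0],d[1],1.]), -c['R'].T@c['t']
def onz(c,u,v,z):
    d,o=ray(c,u,v); return o+d*(z-o[2])/d[2]
def px(c,X):
    q=c['R']@np.array(X)+c['t'];d=q[:2]/q[2];d=d*(1+c['k1']*(d@d))
    return c['mtx'][:2,:2]@d+c['mtx'][:2,2]
E
python3 - <<'E'
from h import *
np.set_printoptions(precision=4,suppress=True)
o=ctrl.get_obs()
print(o)
for n in ['top','side']:
    c=snap(n,n+'0.png')
    print(n,-c['R'].T@c['t'])
    for l in ['foot','foot_grip','foot_end','tray','knob','collar','jig','jig_face','plate_hole','tape','screwdriver']:
        for r in pinpoint(c,l)[:4]:
            P=w(c,r['point']); print(l,round(r['confidence'],2),P,px(c,P).astype(int))
E
```

```text
{'time_s': 0.0, 'qpos': array([-1.2865,  0.2074,  1.543 ,  0.    ,  1.3935, -0.1505]), 'joint_velocities': array([ 0.0017,  0.0009,  0.0005,  0.0003, -0.0003, -0.0005]), 'joint_torque': array([  0.0002, -38.3036, -29.1594,  -0.    ,   0.0106,   0.    ]), 'ee_pos': array([ 0.242 , -0.5207,  0.2301]), 'orientation': array([-3.1393, -0.0004,  0.4348]), 'wrist_force': array([ 0.4828,  0.9973, -0.3275]), 'moment': array([-0.0021, -0.0156, -0.0831]), 'grasp_force': 0.0, 'finger_gap': 0.08513109657616914}
top [ 0.505  -0.0476  1.1991]
foot 0.95 [ 0.7207 -0.2224 -0.0011] [405 194]
foot 0.85 [ 0.3997 -0.2447 -0.0033] [414 332]
foot 0.72 [ 0.5551 -0.243   0.0083] [414 264]
foot 0.62 [ 0.5578 -0.2448  0.0005] [414 263]
foot_grip 0.85 [ 0.713  -0.2146  0.0148] [402 196]
foot_grip 0.79 [ 0.3994 -0.2333  0.0195] [411 333]
foot_grip 0.77 [ 0.5555 -0.2287  0.0165] [409 263]
foot_grip 0.47 [ 0.5523 -0.1273  0.0055] [364 264]
foot_end 0.79 [ 0.4106 -0.2024  0.0209] [397 327]
foot_end 0.68 [ 0.5519 -0.1985  0.0198] [395 265]
foot_end 0.67 [0.5167 0.3123 0.0322] [170 277]
foot_end 0.59 [ 0.6859 -0.1964 
[... 838 characters left out ...]
552  -0.2045  0.0208] [316 314]
foot_end 0.5 [0.5144 0.3107 0.0299] [274 152]
tray 0.88 [ 0.5604 -0.2461 -0.0016] [323 338]
knob 0.8 [ 0.5618 -0.3603  0.0037] [333 390]
collar 0.83 [ 0.5569 -0.1267  0.0042] [313 288]
collar 0.21 [ 0.5536 -0.2442 -0.0002] [319 337]
jig 0.57 [ 0.5154  0.3081 -0.0024] [275 163]
jig 0.48 [ 0.7621 -0.0571 -0.002 ] [401 256]
jig_face 0.67 [ 0.5555 -0.2015  0.0202] [317 312]
jig_face 0.66 [0.5142 0.3095 0.0276] [274 153]
jig_face 0.43 [ 0.5594 -0.2472 -0.0041] [322 339]
plate_hole 0.7 [ 0.5563 -0.2444 -0.0005] [321 337]
plate_hole 0.68 [0.5155 0.3092 0.0266] [274 153]
tape 0.87 [ 0.7634 -0.0578 -0.0024] [402 256]
screwdriver 0.58 [ 0.7877  0.1766 -0.0015] [389 187]
```

View pics/top0.png

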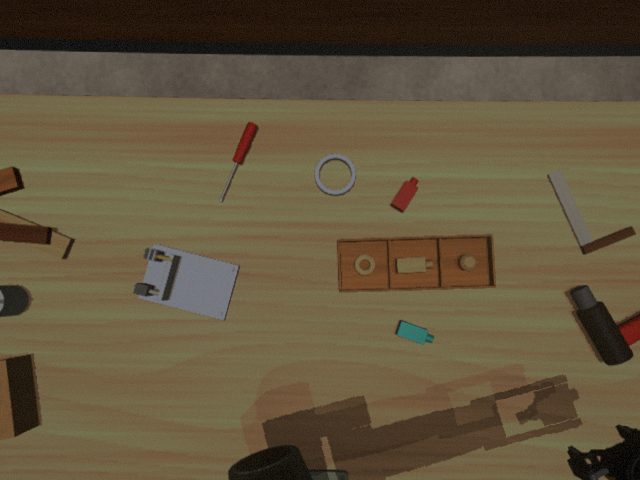

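View pics/side0.png

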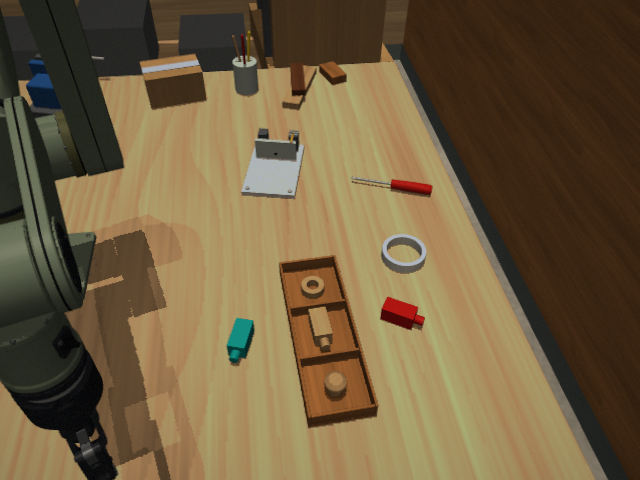

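The top view shows the beech foot in the middle cell at about (413,265), with its tenon to the right (-y). The look-alikes are the red one at (405,195) and the turquoise one at (414,332). The jig is at about (190,280) with its plate at (172,277). Next I'll measure the angles.

```bash
cat >> h.py <<'E'
def maskpts(c,m,z):
    v,u=np.nonzero(m); return np.array([onz(c,a,b,z)[:2] for a,b in zip(u,v)])
def rectify(c,x0,y0,half,z,res):
    # image: columns = world x up, rows = world y up
    n=int(2*half/res); g=np.linspace(-half,half,n)
    M=np.array([[px(c,[x0+a,y0+b,z]) for a in g] for b in g[::-1]]).astype(np.float32)
    return cv2.remap(c['img'],M[...,0],M[...,1],cv2.INTER_CUBIC)
E
python3 - <<'E'
from h import *
np.set_printoptions(precision=4,suppress=True)
c=snap('top')
for r in outline_of(c,'jig')[:1]+outline_of(c,'foot')+outline_of(c,'tray')[:1]:
    m=r['mask']; v,u=np.nonzero(m); z=.012 if u.mean()<300 else .036
    P=maskpts(c,m,z).astype(np.float32)*1000
    print(r['confidence'],u.mean(),v.mean(),cv2.minAreaRect(P))
a=rectify(c,.54,.25,.15,.012,.001); b=rectify(c,.556,-.24,.075,.039,.0005)
cv2.imwrite('pics/r.png',np.hstack([a,b])[...,::-1])
E
```

```text
0.68 187.29005847953218 281.65945419103315 ((508.3096618652344, 284.5110168457031), (222.96206665039062, 130.12591552734375), 76.31949615478516)
0.9 412.7619961612284 332.3243761996161 ((401.0906066894531, -237.11634826660156), (84.76573944091797, 34.61709213256836), 69.7647476196289)
0.86 411.8015122873346 265.11909262759923 ((551.8811645507812, -235.49786376953125), (36.59431076049805, 83.92091369628906), 4.311797142028809)
0.81 404.5678294573643 194.88372093023256 ((715.6613159179688, -217.13624572753906), (35.00173568725586, 87.40995025634766), 59.72004699707031)
0.95 416.31902092164637 263.0043757691782 ((557.7052001953125, -239.9955291748047), (121.34013366699219, 350.7924499511719), 2.7708630561828613)
```

View pics/r.png

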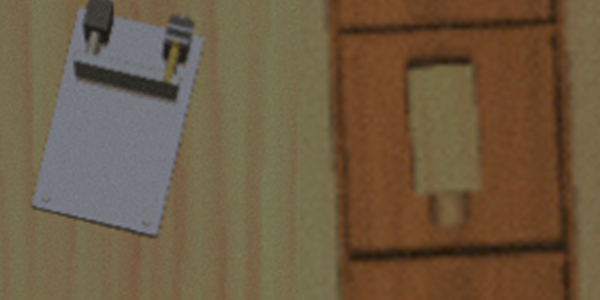

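The bed's long axis points about 13.7° clockwise of +y, and the foot is turned about +3.5°. The foot's top centre is near (0.553,-0.228), and its measured size of 64 x 33 mm fits. I'll move above it and check with the wrist camera.

```bash
cat >> h.py <<'E'
from scipy.spatial.transform import Rotation as Ro
def plan(p,yaw_deg,grip_mm=None):
    o=ctrl.get_obs(); R=Ro.from_euler('xyz',o['orientation']); T=Ro.from_euler('xyz',[np.pi,0,np.radians(yaw_deg)])
    d=R.inv().apply(np.array(p)-o['ee_pos'])/.5; r=(R.inv()*T).as_rotvec()/np.pi
    print('t',round(o['time_s'],2),'row',np.round(r,4),np.round(d,4), None if grip_mm is None else round(2*grip_mm/85-1,3))
E
python3 -c "
from h import *
plan([.553,-.228,.2],93.5,56)"
```

```text
t 1.4 row [-0.    -0.    -0.381] [ 0.811  -0.2705  0.0626] 0.318
```

```bash
python3 -m crank '0 0 -0.381 0.811 -0.2705 0.0626 0.318;0 0 -0.381 0.811 -0.2705 0.0626 0.318;0 0 -0.381 0.811 -0.2705 0.0626 0.318;0 0 -0.381 0.811 -0.2705 0.0626 0.318;0 0 -0.381 0.811 -0.2705 0.0626 0.318;0 0 -0.381 0.811 -0.2705 0.0626 0.318;0 0 -0.381 0.811 -0.2705 0.0626 0.318;0 0 -0.381 0.811 -0.2705 0.0626 0.318;0 0 -0.381 0.811 -0.2705 0.0626 0.318;0 0 -0.381 0.811 -0.2705 0.0626 0.318'
python3 - <<'E'
from h import *
np.set_printoptions(precision=4,suppress=True)
o=ctrl.get_obs();print(o['ee_pos'],o['orientation'],o['finger_gap'],o['time_s'])
c=snap('wrist'); print(-c['R'].T@c['t'])
for l in ['foot','foot_grip','foot_end','tray']:
    for r in pinpoint(c,l)[:2]: print(l,r['confidence'],w(c,r['point']))
b=rectify(c,.556,-.24,.075,.039,.0005)
b=cv2.resize(b,(480,480)); i=c['img'].copy()
cv2.imwrite('pics/w1.png',np.hstack([cv2.resize(i,(320,240)),b[:240,:240]*0])[...,::-1])
cv2.imwrite('pics/w1.png',np.hstack([b,cv2.copyMakeBorder(cv2.resize(i,(320,240)),0,240,0,0,0)])[...,::-1])
E
```

```text
time_s: 2.65
ee_pos: [0.5522, -0.2292, 0.2001]
orientation: [-3.141, 0.0, 1.63]
wrist_force: [-0.5, 0.1, 0.5]
finger_gap: 0.0564
grasp_force: 0.0
[ 0.5522 -0.2292  0.2001] [-3.1414  0.0003  1.6297] 0.0563772965462602 2.65
[ 0.5486 -0.1606  0.3433]
foot 0.9 [ 0.7191 -0.2225  0.0036]
foot 0.88 [ 0.5569 -0.2381  0.0097]
foot_grip 0.92 [ 0.5568 -0.2288  0.026 ]
foot_grip 0.73 [ 0.7145 -0.2176  0.0164]
foot_end 0.89 [ 0.6869 -0.1997  0.0169]
foot_end 0.81 [ 0.4108 -0.2034  0.0171]
```

View pics/w1.png

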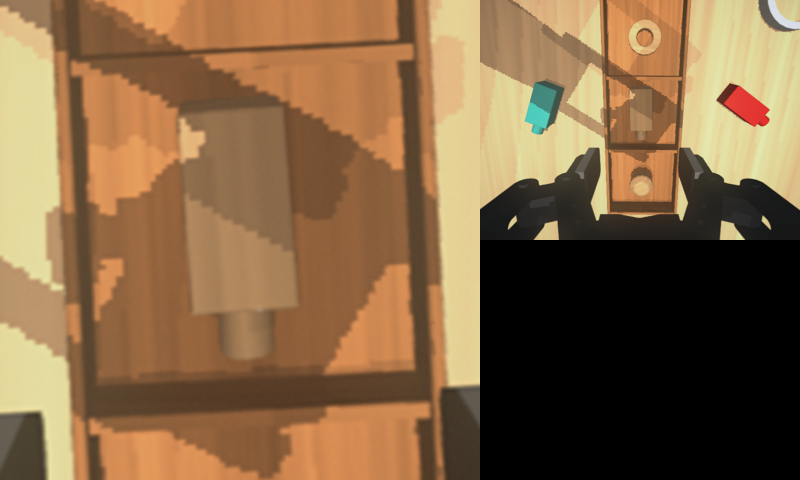

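In the rectified wrist view (0.3125 mm/px), the foot's top face has corners at about (181,108), (283,103), (298,305) and (192,313). That puts its centre at (0.5555,-0.2297) with yaw about 3.8°. I'll open to 52 mm so the fingers clear the cell walls.

```bash
python3 -c "
from h import *
plan([.5555,-.2295,.009],93.8,52)"
```

```text
t 2.9 row [ 0.0001  0.     -0.0022] [-0.0016  0.0058  0.3823] 0.224
```

```bash
python3 -m crank '0 0 -0.0022 -0.0016 0.0058 0.11 0.224;0 0 -0.0022 -0.0016 0.0058 0.22 0.224;0 0 -0.0022 -0.0016 0.0058 0.29 0.224;0 0 -0.0022 -0.0016 0.0058 0.34 0.224;0 0 -0.0022 -0.0016 0.0058 0.365 0.224;0 0 -0.0022 -0.0016 0.0058 0.382 0.224;0 0 -0.0022 -0.0016 0.0058 0.382 0.224'
python3 -m crank '0 0 0 0 0 0 -0.4;0 0 0 0 0 0 -0.4;0 0 0 0 0 0 -0.4;0 0 0 0 0 0 -0.4;0 0 0 0 0 0 -0.4'
```

```text
time_s: 3.78
ee_pos: [0.5561, -0.2289, 0.0092]
orientation: [3.141, 0.0, 1.638]
wrist_force: [0.4, -0.2, -0.1]
finger_gap: 0.0523
grasp_force: 0.0
time_s: 4.4
ee_pos: [0.5571, -0.2293, 0.0104]
orientation: [3.139, 0.002, 1.639]
wrist_force: [0.1, 0.9, 6.4]
finger_gap: 0.033
grasp_force: 61.1
```

```bash
python3 -m crank '0 0 0 0 0 -0.05 -0.4;0 0 0 0 0 -0.15 -0.4;0 0 0 0 0 -0.28 -0.4;0 0 0 0 0 -0.28 -0.4'
python3 -c "
from h import *
plan([.4985,.2385,.15],76.3)"
```

```text
time_s: 4.9
ee_pos: [0.5598, -0.2308, 0.1555]
orientation: [3.131, 0.007, 1.639]
wrist_force: [0.6, -1.1, -0.8]
finger_gap: 0.0332
grasp_force: 60.5
t 4.9 row [0.0036 0.0017 0.0978] [ 0.9448 -0.0585  0.0037] None
```

```bash
python3 -m crank '0 0 0.0978 0.943 -0.052 0 -0.4;0 0 0.0978 0.943 -0.052 0 -0.4;0 0 0.0978 0.943 -0.052 0 -0.4;0 0 0.0978 0.943 -0.052 0 -0.4;0 0 0.0978 0.943 -0.052 0 -0.4;0 0 0.0978 0.943 -0.052 0 -0.4;0 0 0.0978 0.943 -0.052 0 -0.4;0 0 0.0978 0.943 -0.052 0 -0.4;0 0 0.0978 0.943 -0.052 0 -0.4;0 0 0.0978 0.943 -0.052 0 -0.4;0 0 0.0978 0.943 -0.052 0 -0.4'
python3 - <<'E'
from h import *
np.set_printoptions(precision=4,suppress=True)
o=ctrl.get_obs();print(o['ee_pos'],o['orientation'],o['finger_gap'],o['time_s'],o['wrist_force'])
c=snap('wrist'); print(-c['R'].T@c['t'])
for l in ['foot','foot_grip','foot_end','jig','jig_face','plate_hole']:
    for r in pinpoint(c,l)[:1]: print(l,r['confidence'],w(c,r['point']))
t=snap('top')
for l in ['foot_grip','foot_end','jig','jig_face','plate_hole']:
    for r in pinpoint(t,l)[:1]: print(l,r['confidence'],w(t,r['point']))
b=rectify(c,.51,.25,.12,.012,.0005)
cv2.imwrite('pics/w2.png',np.hstack([b,cv2.copyMakeBorder(cv2.resize(c['img'],(320,240)),0,240,0,0,0)])[...,::-1])
E
```

```text
time_s: 6.28
ee_pos: [0.4979, 0.2387, 0.1483]
orientation: [-3.141, 0.001, 1.33]
wrist_force: [-0.2, -0.2, -0.9]
finger_gap: 0.0331
grasp_force: 60.4
[0.4979 0.2387 0.1483] [-3.1406  0.001   1.3297] 0.03309165863735219 6.275 [-0.2278 -0.1689 -0.8693]
[0.5147 0.3054 0.2915]
foot 0.59 [0.5162 0.3106 0.0315]
foot_grip 0.59 [0.4991 0.2387 0.1634]
foot_end 0.72 [0.5094 0.2682 0.1604]
jig_face 0.91 [0.5146 0.3054 0.0305]
plate_hole 0.66 [0.5164 0.3083 0.0303]
foot_grip 0.85 [0.5004 0.2404 0.1587]
foot_end 0.76 [ 0.6858 -0.1968  0.018 ]
```

View pics/w2.png

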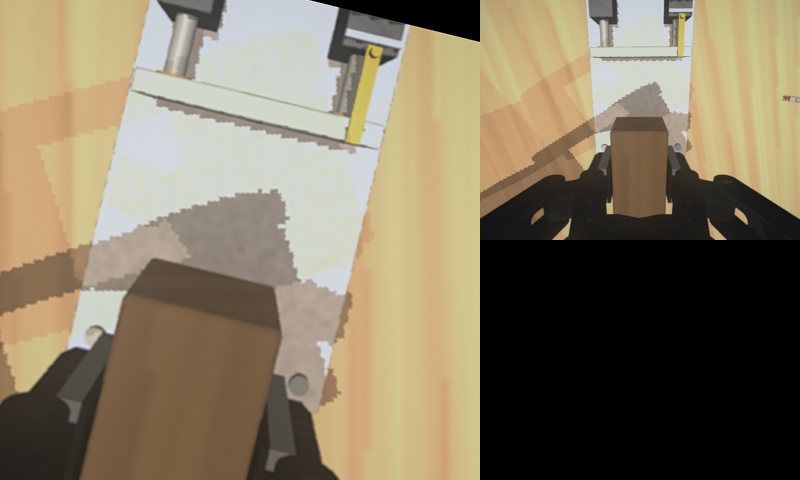

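Run:
```python
from h import *
np.set_printoptions(precision=4,suppress=True)
def lines(c,rng,tag):
    b=rectify(c,.51,.25,.12,.012,.0005).astype(float)
    b=cv2.GaussianBlur(b,(0,0),1.5); q=b[...,2]/(b[...,0]+20)
    g=np.linspace(-.12,.12,480); L=[[],[]]
    cen=lambda r: 240+(250-r)*-0.0+ ( (r-240)*-0.235)+2
    for r in rng:
        row=q[r]; m=int(cen(r))
        # edges of bed: strongest ratio change near +-130 px/cos
        d=np.diff(row)
        for k,(s,sg) in enumerate([(-134,1),(134,-1)]):
            a=max(m+s-25,0); e=min(m+s+25,478)
            j=a+np.argmax(sg*d[a:e]); L[k].append((.51+g[j]+.00025,.25+g[::-1][r]))
    out=[]
    for k in (0,1):
        P=np.array(L[k]);y=P[:,1];x=P[:,0]
        for _ in range(6):
            f=np.polyfit(y-.25,x,1); e=abs(x-np.polyval(f,y-.25)); kx=e<max(.0015,np.median(e)*2); y,x=y[kx],x[kx]
        print(tag,'LR'[k],'deg',np.degrees(np.arctan(f[0])),'x@y.25',f[1],'n',len(x)); out.append(f)
    print(' width',(out[1][1]-out[0][1])*np.cos(np.arctan(out[0][0])), 'mid',(out[0]+out[1])/2)
c=snap('wrist'); lines(c,range(60,330),'wrist')
t=snap('top'); lines(t,range(60,400),'top')
s=snap('side','s2.png')
for n,k in (('side',s),('top',t)):
    for l in ['plate_hole','jig_face','foot_end','foot_grip']:
        for r in pinpoint(k,l)[:2]: print(n,l,r['confidence'],w(k,r['point']))
for r in outline_of(s,'plate_hole')[:1]:
    m=r['mask'].astype(np.uint8); print(cv2.boundingRect(m))
h=[px(s,p) for p in [(.5155,.309,.029)]][0]; print(h)
x,y=h.astype(int); i=cv2.resize(s['img'][y-60:y+60,x-80:x+80],None,fx=5,fy=5,interpolation=2)
cv2.imwrite('pics/s2c.png',i[...,::-1])
```

```text
wrist L deg 13.434081732660681 x@y.25 0.4362028149433188 n 270
wrist R deg 13.310326367029758 x@y.25 0.5695838890444728 n 270
 width 0.1297314816184594 mid [0.2377 0.5029]
top L deg 13.707419097620885 x@y.25 0.43424277060249844 n 173
top R deg 13.254192937347105 x@y.25 0.5680195299913282 n 337
 width 0.12996658915562204 mid [0.2397 0.5011]
side plate_hole 0.92 [0.5112 0.3071 0.0275]
side jig_face 0.6 [0.514  0.3143 0.0286]
side foot_end 0.92 [ 0.6891 -0.1973  0.0135]
side foot_end 0.68 [0.5042 0.2681 0.1596]
side foot_grip 0.72 [0.4982 0.2371 0.1572]
side foot_grip 0.72 [ 0.4011 -0.2336  0.0159]
top foot_end 0.91 [ 0.4118 -0.2035  0.0203]
top foot_end 0.68 [ 0.5557 -0.2402 -0.0019]
top foot_grip 0.82 [0.4956 0.2393 0.1574]
top foot_grip 0.82 [ 0.3981 -0.2332  0.0179]
(255, 135, 42, 25)
[274.8301 152.9721]
```

View pics/s2c.png

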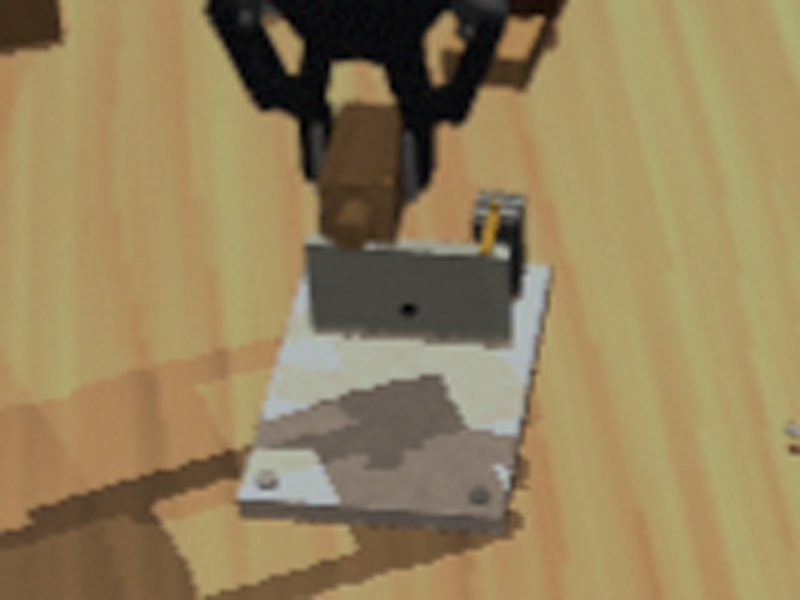

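The side crop shows the hole at about (408,310), in the middle of the plate, and the pointer is at rest in front of the ridges. The jig yaw is about -13.4°. Its midline passes x=0.5025 at y=0.25, and the measured bed width of 130 mm fits. I'll lower just short of the plate and measure the relative alignment there.

```bash
python3 -c "
from h import *
plan([.5031,.2525,.020],76.6)"
```

```text
t 7.53 row [-0.      0.     -0.0017] [0.0267 0.004  0.2579] None
```

```bash
python3 -m crank '0 0 -0.0017 0.0267 0.004 0.09 -0.4;0 0 -0.0017 0.0267 0.004 0.17 -0.4;0 0 -0.0017 0.0267 0.004 0.225 -0.4;0 0 -0.0017 0.0267 0.004 0.25 -0.4;0 0 -0.0017 0.0267 0.004 0.258 -0.4;0 0 -0.0017 0.0267 0.004 0.258 -0.4;0 0 -0.0017 0.0267 0.004 0.258 -0.4'
python3 - <<'E'
from h import *
np.set_printoptions(precision=4,suppress=True)
o=ctrl.get_obs();print(o['ee_pos'],o['orientation'],o['wrist_force'])
c=snap('wrist')
for l in ['foot_grip','foot_end','jig_face','plate_hole']:
    for r in pinpoint(c,l)[:1]: print(l,r['confidence'],w(c,r['point']))
# rectify in jig-aligned frame: rows along pressing dir, at z=.012 and z=.049 (foot top)
th=np.radians(-13.4); ex=np.array([np.cos(th),np.sin(th)]); ey=np.array([-np.sin(th),np.cos(th)]); O=np.array([.5163,.308])
def rj(c,z,y0,y1,hw=.085,res=.0005):
    xs=np.arange(-hw,hw,res); ys=np.arange(y1,y0,-res)
    M=np.array([[px(c,[*(O+a*ex+b*ey),z]) for a in xs] for b in ys]).astype(np.float32)
    return cv2.remap(c['img'],M[...,0],M[...,1],cv2.INTER_CUBIC)
a=rj(c,.012,-.09,.06); b=rj(c,.048,-.09,.06)
im=np.hstack([a,b]); print(im.shape)
cv2.imwrite('pics/w3.png',cv2.resize(im,None,fx=1.17,fy=1.17)[...,::-1])
E
```

```text
time_s: 8.4
ee_pos: [0.5043, 0.2529, 0.0214]
orientation: [3.139, -0.001, 1.337]
wrist_force: [-0.9, -0.1, -0.4]
finger_gap: 0.0332
grasp_force: 60.4
[0.5043 0.2529 0.0214] [ 3.1392 -0.0015  1.3367] [-0.8649 -0.0604 -0.4387]
foot_grip 0.95 [0.5041 0.252  0.034 ]
foot_end 0.66 [0.5099 0.2805 0.0338]
jig_face 0.74 [0.5176 0.3067 0.0334]
(300, 680, 3)
```

View pics/w3.png

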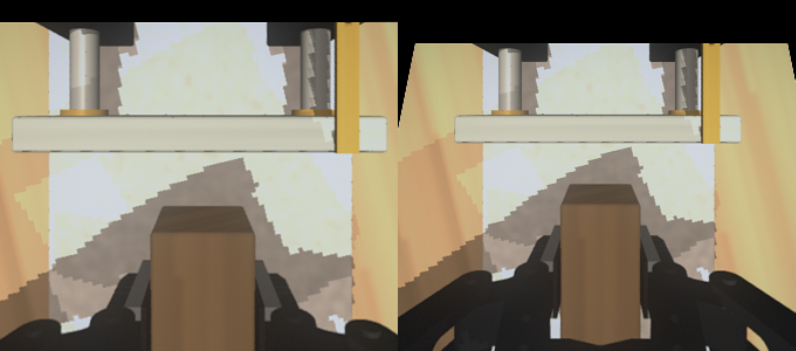

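Rectified at 0.427 mm/px, the bed edges are at columns 49 and 352 (middle 200.5) and the foot's middle is at about 203. So the foot is about 1 mm too far to +x, and it looks square to the plate. I'll correct that and lower onto the bed.

```bash
python3 -m crank '0 0 0 0 -0.002 0.004 -0.4;0 0 0 0 -0.002 0.005 -0.4;0 0 0 0 -0.002 0.005 -0.4;0 0 0 0 -0.002 0.005 -0.4'
python3 -m crank '0 0 0 0 0 0.002 -0.4;0 0 0 0 0 0.002 -0.4;0 0 0 0 0 0.002 -0.4'
```

```text
time_s: 9.15
ee_pos: [0.5021, 0.2527, 0.0175]
orientation: [-3.141, 0.0, 1.337]
wrist_force: [-1.7, -0.4, -0.4]
finger_gap: 0.0331
grasp_force: 60.7
time_s: 9.52
ee_pos: [0.5021, 0.2527, 0.0174]
orientation: [-3.141, 0.0, 1.337]
wrist_force: [-2.8, -0.7, 5.8]
finger_gap: 0.0332
grasp_force: 61.5
```

```bash
python3 -m crank '0 0 0 0.012 0 0 -0.4;0 0 0 0.024 0 0 -0.4;0 0 0 0.034 0 0 -0.4;0 0 0 0.042 0 0 -0.4;0 0 0 0.042 0 0 -0.4;0 0 0 0.042 0 0 -0.4'
python3 - <<'E'
from h import *
np.set_printoptions(precision=4,suppress=True)
o=ctrl.get_obs();print(o['ee_pos'],o['orientation'],o['wrist_force'])
c=snap('wrist')
th=np.radians(-13.4); ex=np.array([np.cos(th),np.sin(th)]); ey=np.array([-np.sin(th),np.cos(th)]); O=np.array([.5163,.308])
def rj(c,z,y0,y1,hw=.085,res=.0005):
    xs=np.arange(-hw,hw,res); ys=np.arange(y1,y0,-res)
    M=np.array([[px(c,[*(O+a*ex+b*ey),z]) for a in xs] for b in ys]).astype(np.float32)
    return cv2.remap(c['img'],M[...,0],M[...,1],cv2.INTER_CUBIC)
a=rj(c,.012,-.09,.06); b=rj(c,.046,-.09,.06)
cv2.imwrite('pics/w4.png',cv2.resize(np.hstack([a,b]),None,fx=1.17,fy=1.17)[...,::-1])
# subpixel columns
A=rj(c,.012,-.06,-.05,res=.00025).astype(float); q=cv2.GaussianBlur(A[...,2]/(A[...,0]+20),(0,0),1.5).mean(0); d=np.diff(q)
n=len(d);X=lambda j:(j-n/2)*.25
for y0 in (-.035,-.025,-.02,-.015):
  A=rj(c,.012,y0,y0+.004,res=.00025).astype(float); q=cv2.GaussianBlur(A[...,2]/(A[...,0]+20),(0,0),1.5).mean(0); d=np.diff(q);h=n//2
  print('bed',y0,X(40+np.argmax(d[40:140])),X(h+200+np.argmin(d[h+200:h+330])))
for y0 in (-.03,-.025,-.02,-.015):
  B=rj(c,.046,y0,y0+.002,res=.00025).astype(float).sum(2).mean(0); d=np.diff(cv2.GaussianBlur(B[None],(0,0),1.5)[0])
  k=slice(h-100,h); k2=slice(h+30,h+100); print('foot',y0,X(h-100+np.argmax(abs(d[k]))),X(h+30+np.argmax(abs(d[k2]))))
E
```

```text
time_s: 10.28
ee_pos: [0.5081, 0.2733, 0.0174]
orientation: [3.14, -0.001, 1.337]
wrist_force: [-0.7, -1.6, 4.8]
finger_gap: 0.033
grasp_force: 61.2
[0.5081 0.2733 0.0174] [ 3.1397 -0.0007  1.337 ] [-0.6636 -1.5715  4.841 ]
bed -0.035 -64.375 65.125
bed -0.025 -64.375 65.125
bed -0.02 -64.375 59.625
bed -0.015 -62.875 59.375
foot -0.03 -16.375 16.875
foot -0.025 -16.375 16.875
foot -0.02 -24.375 24.625
foot -0.015 -16.625 17.125
```

View pics/w4.png

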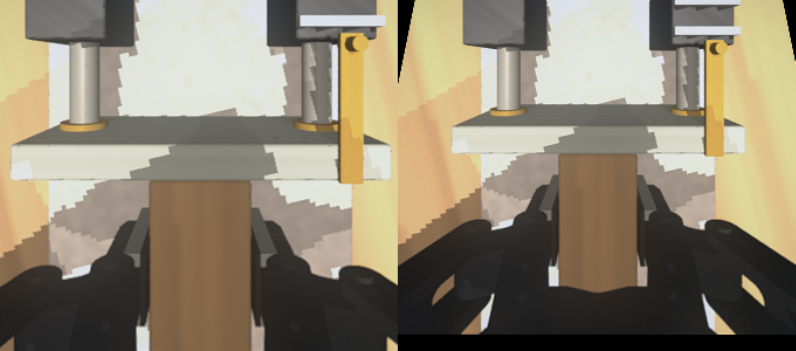

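The foot is now centred, with its middle at 0.25 mm and the bed's at 0.38 mm. It is square and still short of the plate face. I'll press in small steps.

```bash
python3 -m crank '0 0 0 0.003 0 0 -0.4;0 0 0 0.006 0 0 -0.4;0 0 0 0.008 0 0 -0.4;0 0 0 0.008 0 0 -0.4'
python3 -m crank '0 0 0 0.003 0 0 -0.4;0 0 0 0.006 0 0 -0.4;0 0 0 0.008 0 0 -0.4;0 0 0 0.008 0 0 -0.4'
```

```text
time_s: 10.82
ee_pos: [0.5088, 0.2764, 0.0174]
orientation: [3.14, 0.001, 1.337]
wrist_force: [-0.8, -2.8, 5.9]
finger_gap: 0.0329
grasp_force: 61.4
time_s: 11.32
ee_pos: [0.5096, 0.2798, 0.0174]
orientation: [3.14, 0.002, 1.337]
wrist_force: [-1.3, -5.9, 7.3]
finger_gap: 0.033
grasp_force: 61.5
```

```bash
python3 -m crank '0 0 0 0.003 0 0 -0.4;0 0 0 0.006 0 0 -0.4;0 0 0 0.009 0 0 -0.4;0 0 0 0.012 0 0 -0.4;0 0 0 0.014 0 0 -0.4;0 0 0 0.014 0 0 -0.4;0 0 0 0.014 0 0 -0.4'
python3 - <<'E'
from h import *
np.set_printoptions(precision=4,suppress=True)
F=[ctrl.get_obs() for _ in range(1)]
o=F[0];print(o['ee_pos'],o['orientation'],o['wrist_force'],o['moment'])
c=snap('wrist')
th=np.radians(-13.4); ex=np.array([np.cos(th),np.sin(th)]); ey=np.array([-np.sin(th),np.cos(th)]); O=np.array([.5163,.308])
def rj(c,z,x0,x1,y0,y1,res):
    M=np.array([[px(c,[*(O+a*ex+b*ey),z]) for a in np.arange(x0,x1,res)] for b in np.arange(y1,y0,-res)]).astype(np.float32)
    return cv2.remap(c['img'],M[...,0],M[...,1],cv2.INTER_CUBIC)
a=rj(c,.012,-.085,.085,-.09,.06,.0005)          # overview
b=rj(c,.060,.0,.08,.0,.08,.0002)         # ridges, z ~ ridge tops, 0.2mm/px
cv2.imwrite('pics/w5.png',np.hstack([b,cv2.copyMakeBorder(a,0,100,0,0,0)])[...,::-1])
E
```

```text
time_s: 12.2
ee_pos: [0.5109, 0.2853, 0.0174]
orientation: [3.141, 0.004, 1.337]
wrist_force: [-1.9, -9.4, 8.7]
finger_gap: 0.033
grasp_force: 61.8
[0.5109 0.2853 0.0174] [3.1408 0.0041 1.3372] [-1.8871 -9.3763  8.7198] [-1.3276  0.3156 -0.0719]
```

View pics/w5.png

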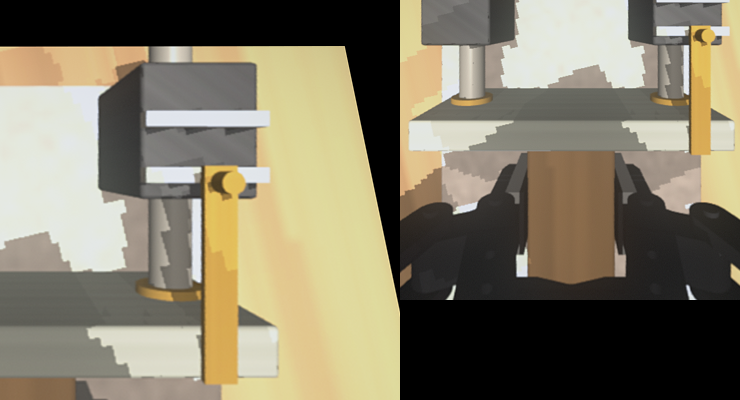

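The pin at row 181 is just short of the first ridge at row 175, and the second ridge is at row 118 (0.2 mm/px). The front edge of the plate's top gives about 5.5–6 mm of travel, which agrees with the pin. About 6.5 mm remains.

```bash
python3 -m crank '0 0 0 0.003 0 0 -0.4;0 0 0 0.006 0 0 -0.4;0 0 0 0.009 0 0 -0.4;0 0 0 0.012 0 0 -0.4;0 0 0 0.015 0 0 -0.4;0 0 0 0.015 0 0 -0.4;0 0 0 0.015 0 0 -0.4'
python3 - <<'E'
from h import *
np.set_printoptions(precision=4,suppress=True)
o=ctrl.get_obs();print(o['ee_pos'],o['wrist_force'],o['time_s'])
c=snap('wrist')
th=np.radians(-13.4); ex=np.array([np.cos(th),np.sin(th)]); ey=np.array([-np.sin(th),np.cos(th)]); O=np.array([.5163,.308])
C=-c['R'].T@c['t']; print('cam',(C[:2]-O)@ex,(C[:2]-O)@ey,C[2])
def rj(c,z,x0,x1,y0,y1,res):
    M=np.array([[px(c,[*(O+a*ex+b*ey),z]) for a in np.arange(x0,x1,res)] for b in np.arange(y1,y0,-res)]).astype(np.float32)
    return cv2.remap(c['img'],M[...,0],M[...,1],cv2.INTER_CUBIC)
a=rj(c,.012,-.085,.085,-.09,.06,.0005)
b=rj(c,.060,.0,.08,.0,.08,.0002)
cv2.imwrite('pics/w6.png',np.hstack([b,cv2.copyMakeBorder(a,0,100,0,0,0)])[...,::-1])
E
```

```text
time_s: 13.12
ee_pos: [0.5123, 0.2914, 0.0174]
orientation: [3.141, 0.007, 1.337]
wrist_force: [-3.5, -13.3, 10.8]
finger_gap: 0.0332
grasp_force: 62.0
[0.5123 0.2914 0.0174] [ -3.5157 -13.3441  10.8349] 13.125
cam 0.0002190896421800318 0.05255237186169355 0.16022291096935398
```

View pics/w6.png

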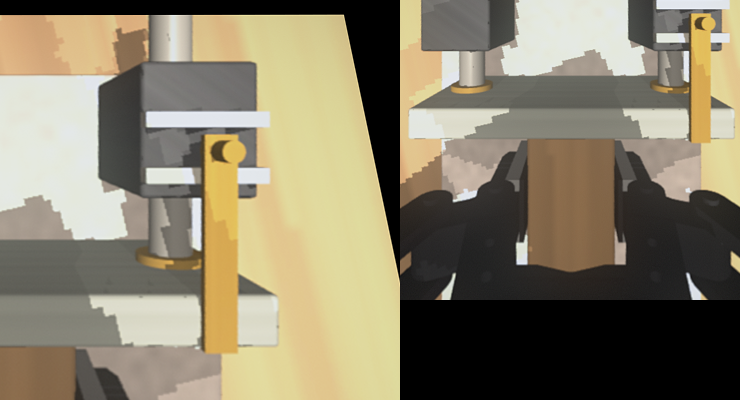

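The pin at row 151 is about 0.3 mm short of midway (row 147.5), so the travel is about 12 mm. The foot is flush and centred. I'll hold briefly to check it is steady, then hand in.

```bash
python3 -m crank '0 0 0 0.0006 0 0 -0.4;0 0 0 0.0006 0 0 -0.4;0 0 0 0.0006 0 0 -0.4;0 0 0 0.0006 0 0 -0.4;0 0 0 0.0006 0 0 -0.4;0 0 0 0.0006 0 0 -0.4'
python3 -c "
from rig import ctrl
print(ctrl.finish_job())"
```

```text
time_s: 13.92
ee_pos: [0.5123, 0.2914, 0.0174]
orientation: [-3.142, 0.007, 1.337]
wrist_force: [-3.6, -14.6, 12.9]
finger_gap: 0.0334
grasp_force: 62.1
the job is handed in; nothing more can be done
None
```

I handed the job in at 13.9 s with the foot flat on the jig's bed, square and centred, still gripped and pressed against the plate with its pointer about midway between the ridges (about 12 mm of travel by camera).

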